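# Close the vacuum filter box and set its air-bleed screw

## Task

On the white inlet-filter box of the vacuum line, first slide the flat cover fully home over the filter compartment. Then turn the winged bleed screw clockwise until it seats, back it off a quarter turn, and keep hold of it there: the program finishes with the screw still gripped between the fingers. Leave the glassware and other things around the box where they are.

Things in the scene. Friction and masses are not known exactly. Their poses are not given: they have to be found in the camera images.
- filter_box: fixed white box, 110 (its x) x 300 (y) x 60 mm high; origin: centre of underside, on the table. Solid +y end carries the bleed screw on top at x 0, y +110; the -y end is an open compartment (80 x 100 mm, centre y -85) with a round paper filter. Cover rails run along y from -150 to 65 at |x| 40 to 54, tops 71 mm up. A gauge juts 14 mm from its -x face, a hose tail 30 mm from +x, at y +60
- cover (a joint): slide of the cover in m: 0 = fully home over the compartment (hard stop), growing as it is opened along the box's +y, up to 0.09. It slides with about 2 N of friction and stays where it is left.
- cover_tab (a point): centre of the top edge of the black grip tab standing in the middle of the flat aluminium cover, 96 mm above the table; axes as the box's. The cover is 86 (box x) x 104 (box y) x 5 mm, its top face 66 mm above the table; the tab is 50 mm long along the box's x, 12 mm thick along the box's y, 30 mm high above the cover
- bleed_screw (a joint): turn of the bleed screw in rad: 0 = seated (hard stop), growing counter-clockwise seen from above as it is backed off, up to 3.6; a quarter turn is 1.57. It starts 0.7 to 2.3 open, turns with about 0.05 N m of friction, stays where it is left and does not rise or sink.
- screw_top (a point): centre of the top of the steel bleed screw, on its upright axis, 108 mm above the table. Its head is an upright wing 44 mm long along this point's x, 12 mm thick along y, 34 mm high (74 to 108 mm above the table), turning with the screw; at joint 0 the wing lies along the box's x. Below it, a 20 mm round hub reaches up to 82 mm and a 32 mm gland to 68 mm above the table
- conical_flask: bystander: stoppered conical glass flask, 76 mm wide at the base, 129 mm tall; origin at the centre of its underside
- beaker: bystander: glass beaker, 68 mm wide, 85 mm tall; origin at the centre of its underside
- reagent_bottle: bystander: capped amber bottle, 64 mm wide, 140 mm tall; origin at the centre of its underside
- round_flask: bystander: round glass flask in a cork ring 90 mm wide, together 138 mm tall; origin at the centre of its underside
- grease_jar: bystander: small white jar, 48 mm wide, 45 mm tall; origin at the centre of its underside
- fitting_wrench: bystander: flat steel wrench for the hose fittings, 150 x 38 x 8 mm, lying; origin at the centre of its underside
- rubber_seal: bystander: black rubber ring seal, 56 mm wide, 12 mm high, lying; origin at the centre of its underside

How it is judged:
By the outcome, as a careful person would: the job done as asked, in the order asked, and still so for the second after the job is handed in, while the arm keeps its last pose, push and grip.
It also fails if it takes over 54 s, if anything falls off the work surface, if the arm or the gripper's body presses on something with over 40 N, if the wrist force passes 120 N, or if a joint passes its speed limit or range.

## Robot

A 7-joint arm with a two-finger parallel gripper is mounted at the origin on the work surface. World frame = base frame: x ahead of the robot, y to its left, z up, the work surface at z = 0. Lengths are in mm, angles in rad, forces in N, time in s.
With the tool pointing down it reaches from about 400 to 750 mm from the base axis. Payload 19.5 kg.
Tool frame: the origin (TCP) lies midway between the tips of the shut fingers; the grasp point (between the pads) lies 19 mm behind it; z points along the fingers, y is the direction in which the jaws open and shut (so a half turn about z gives the same grasp; the last joint's range is limited). The gripper opens to 85 mm and grips with 20 to 120 N. Pads are 22 mm wide; open, the fingers measure 114 mm over their backs; the gripper's body (76 mm by 85 mm) begins 54 mm behind the grasp point. The pads swing forward as they close: fully open they stand 13 mm farther back than shut.
Start: joints at [1.173, 0.707, -0.028, 1.485, 0.022, 0.951, -0.075], TCP at [200.287, -538.962, 231.268] pointing down, gripper open.
Joint ranges: [-2.71, 2.71], [-0.32, 2.16], [-1.57, 1.52], [0, 2.45], [-1.46, 4.6], [0, 2.02], [-2.83, 2.83]. Speed limits (rad/s): [1.89, 1.89, 2.57, 2.57, 3.01, 3.01, 3.01].

## Interface

Orientations are given as [roll, pitch, yaw] about the fixed x, y, z axes, in that order (R = Rz(yaw) Ry(pitch) Rx(roll)).
In Python, from plant import env gives the robot as it stands. The module is installed in compiled form; this text tells all that it offers.
- The arm moves only by the tool arm_command, never from a script. Its argument "increments" is a list of rows, each a list of 3 entries, a list of its own where there are three numbers: the shift along the world's x, y, z in mm, then the turn, a rotation vector about the world's x, y, z in degrees, then the finger opening in mm, from 0 to 85.4. In form: [[[dx, dy, dz], [rx, ry, rz], jaw], ...]. A call has exactly 8 rows; each row is the pose to reach, as a shift and turn from the pose commanded when the call began; what a row does not reach only later rows make up. A row lasts 1/12 s, in which the tool goes at most 41.7 mm and 7.16 degrees, less where a joint would pass 70% of its speed; a pose out of reach is approached as far as the arm can. A call with a gripper value outside its range is refused whole. The fingers move at their own pace and stop on an object; the grip force is fixed at half the most. Time passes only in rows, so rows that repeat a pose let the fingers close, or fill a call up. It gives the time, the measured TCP pose, the force and the opening at its end, in the units of the state.
- env.get_state(): the state, without advancing time (a new reading comes with each control period).
- env.grab_frame(name): name is "side" or "top" or "wrist"; returns a dict with "frame" (420x560x3 uint8, red, green, blue), "range_z" (420x560 float32, mm along the optical axis (not along the pixel's ray), 0 where there is no reading), "camera_matrix" (3x3 intrinsics, pixels), "D" ([k1, k2, p1, p2, k3] as OpenCV has them; the pictures are not rectified), "rvec" (rotation vector, rad) and "tvec" (3), from world to camera coordinates, as OpenCV has them. Camera axes: x right, y down, z forward; pixel columns grow to the right and rows downward; lengths in mm; the calibration is good to about 2 mm. A picture is of the moment at which its call begins.
- env.hand_in(): hands the job in, once; it reports no verdict.
The state is a dict: "clock": time; "q": joint angles; "joint_velocities": joint speeds; "tau": joint torques, N m; "ee_pos": TCP position; "tcp_rot": TCP orientation; "ft_force": force on the tool from outside, world axes, zero at the start; "ft_torque": the same for the moment, N m; "opening": finger opening in mm.
Only numpy, scipy, OpenCV 4.12 (cv2) and the standard library are available. Lean on these libraries where they do the work, as an engineer would, in place of code of your own. Each camera call takes 0.05 s, during which the arm holds its last target. There are 200 camera calls.

## Working session

There is one attempt and no reset: what is moved stays moved. The work goes in short steps, Python scripts to look and compute and a tool call to move; the robot and the scene stay as the last step left them, time stands still between calls to the robot, and variables do not carry over. Pictures are saved under pics/ and viewed, about 8 in all and at most 12, crops included, and the job is handed in when it is done.

Besides the shell and the picture viewer there is one more tool, called after ">>>" as name(argument=value, ...), one argument or row to a line, values as JSON. arm_command: Moves the arm, as the interface text tells. Its arguments: {"type":"object","properties":{"increments":{"type":"array"}},"required":["increments"]}

```bash
mkdir -p pics
cat > h.py <<'E'
from plant import env
import numpy as np, cv2
def grab(n):
    f=env.grab_frame(n); f['R']=cv2.Rodrigues(np.array(f['rvec'],float))[0]; f['t']=np.array(f['tvec'],float).reshape(3); return f
def save(f,name): cv2.imwrite('pics/'+name,f['frame'][:,:,::-1])
def cloud(f):
    z=f['range_z']; h,w=z.shape; v,u=np.mgrid[:h,:w]
    p=np.stack([u,v],-1).reshape(-1,1,2).astype(np.float64)
    n=cv2.undistortPoints(p,np.array(f['camera_matrix'],float),np.array(f['D'],float)).reshape(h,w,2)
    c=np.dstack([n[...,0]*z,n[...,1]*z,z]); W=(c-f['t'])@f['R']; W[z==0]=np.nan; return W
def proj(f,P): return cv2.projectPoints(np.array(P,float).reshape(-1,3),np.array(f['rvec'],float),np.array(f['tvec'],float),np.array(f['camera_matrix'],float),np.array(f['D'],float))[0].reshape(-1,2)
E
python3 - <<'E'
from h import *
s=env.get_state(); print({k:np.round(v,3) for k,v in s.items()})
for n in('top','side'):
    f=grab(n); save(f,n+'1.png'); np.save(n+'.npy',cloud(f)); print(n,-f['R'].T@f['t'],np.isnan(cloud(f)).mean())
E
```

```text
{'clock': np.float64(0.0), 'q': array([ 1.173,  0.707, -0.028,  1.485,  0.022,  0.951, -0.076]), 'joint_velocities': array([-0.001,  0.   , -0.001,  0.003,  0.002, -0.001, -0.   ]), 'tau': array([-0.0000e+00, -8.8320e+01,  1.2340e+00, -2.3617e+01,  1.7000e-02,
        6.0000e-03,  0.0000e+00]), 'ee_pos': array([ 200.199, -538.77 ,  230.847]), 'tcp_rot': array([-3.141,  0.   ,  0.356]), 'ft_force': array([0.008, 0.094, 0.499]), 'ft_torque': array([-0.02 , -0.05 ,  0.002]), 'opening': np.float64(85.653)}
top [ 512.22746673   58.09150737 1339.5802673 ] 0.003860544217687075
side [218.72951521 493.54159828 686.07842603] 0.0037329931972789115
```

View pics/top1.png

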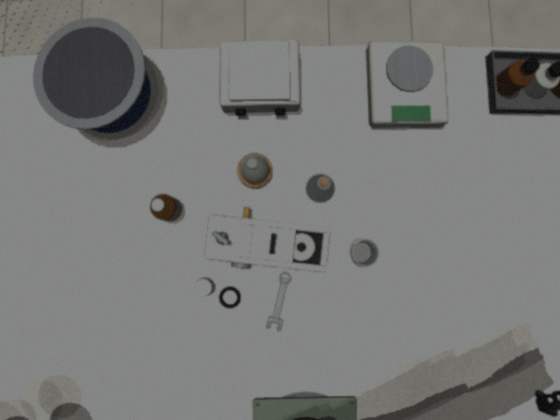

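View pics/side1.png

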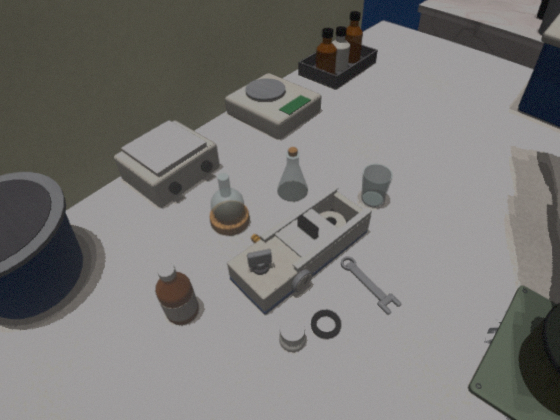

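The top view shows the box from (205,240) to (330,250), with the wing at (222,239), the tab at (273,243) and the filter at (308,247). The bottle, round flask, conical flask, beaker, wrench, seal and jar stand around it.

Run:
```python
from h import *
T=np.load('top.npy');S=np.load('side.npy')
print('top-px world', T[239,222],T[243,273],T[247,308],T[230,240])
c0=T[243,268]
def sel(W,lo,hi,c,r):
    P=W.reshape(-1,3); return P[(P[:,2]>lo)&(P[:,2]<hi)&(np.hypot(P[:,0]-c[0],P[:,1]-c[1])<r)]
for n,W in(('top',T),('side',S)):
    P=sel(W,52,76,c0,172); r=cv2.minAreaRect(P[:,:2].astype(np.float32)); print(n,'box',len(P),r)
    for nm,px,lo in(('screw',(239,222),90),('tab',(243,273),82)):
        Q=sel(W,lo,120,T[px],35)
        if len(Q)>4: print(' ',nm,len(Q),Q.mean(0),Q[:,2].max(),cv2.minAreaRect(Q[:,:2].astype(np.float32)))
# bystanders tall points
P=sel(T,8,200,c0,300)
for nm,px in dict(bottle=(207,160),rflask=(168,254),cflask=(186,322),beaker=(252,362),jar=(287,205),seal=(287,230),wrench=(300,281)).items(): print(nm,T[px].round())
```

```text
top-px world [535.10063607 192.12080283 108.32071302] [523.85745199  72.44894289  93.01539527] [512.88923727 -13.51024679  40.79227581] [557.25238086 152.95245283  60.86095358]
top box 4505 ((576.6595458984375, 81.96136474609375), (301.3227233886719, 236.88682556152344), 83.15984344482422)
  screw 98 [539.90673327 196.49923108 107.10397383] 113.68293610326417 ((539.6747436523438, 196.7593536376953), (44.328773498535156, 12.080831527709961), 54.70912170410156)
  tab 106 [523.86713505  73.60559412  95.52275052] 101.3492603422937 ((523.9194946289062, 73.60946655273438), (11.846229553222656, 48.52648162841797), 82.70111083984375)
side box 5992 ((576.478759765625, 84.47195434570312), (303.01690673828125, 233.98294067382812), 84.7479019165039)
  screw 260 [537.02626687 199.61821512 102.73485896] 110.47043482650203 ((538.5907592773438, 197.90000915527344), (44.15861892700195, 13.150958061218262), 54.4288330078125)
  tab 208 [521.60513391  76.80825455  92.96254377] 99.04414402779923 ((523.6597290039062, 74.47932434082031), (13.072408676147461, 51.97338104248047), 82.46533203125)
bottle [611. 332. 141.]
rflask [699. 113. 131.]
cflask [656. -46. 114.]
beaker [ 497. -153.    6.]
jar [419. 242.  46.]
seal [416. 184.  16.]
wrench [380.  56.   7.]
```

>>> arm_command(
  increments=[
    [[27,29,0],[0,0,7],0],
    [[54,58,0],[0,0,14],0],
    [[81,87,0],[0,0,21],0],
    [[108,116,0],[0,0,28],0],
    [[135,145,0],[0,0,35],0],
    [[162,174,0],[0,0,42],0],
    [[189,203,0],[0,0,49],0],
    [[216,232,0],[0,0,56],0],
  ],
)

```text
clock: 0.77
ee_pos: [417.2, -305.3, 231.3]
tcp_rot: [-3.141, 0.0, 1.339]
ft_force: [0.5, -0.3, -0.4]
opening: 0.1
```

>>> arm_command(
  increments=[
    [[10,40,0],[0,0,3],0],
    [[20,80,0],[0,0,6],0],
    [[30,120,0],[0,0,6.4],0],
    [[40,160,0],[0,0,6.4],0],
    [[50,200,0],[0,0,6.4],0],
    [[60,240,0],[0,0,6.4],0],
    [[70,280,0],[0,0,6.4],0],
    [[80,320,0],[0,0,6.4],0],
  ],
)

```text
clock: 1.43
ee_pos: [496.3, 15.1, 231.2]
tcp_rot: [-3.141, 0.0, 1.445]
ft_force: [1.1, -0.5, 1.0]
opening: -0.2
```

>>> arm_command(
  increments=[
    [[10,31,0],[0,0,0],0],
    [[20,62,0],[0,0,0],0],
    [[32,93,0],[0,0,0],0],
    [[32,93,-20],[0,0,0],0],
    [[32,93,-50],[0,0,0],0],
    [[32,93,-80],[0,0,0],0],
    [[32,93,-80],[0,0,0],0],
    [[32,93,-80],[0,0,0],0],
  ],
)

```text
clock: 2.1
ee_pos: [527.9, 106.0, 151.0]
tcp_rot: [-3.139, 0.001, 1.445]
ft_force: [-0.4, 0.7, 0.1]
opening: 0.2
```

Run:
```python
from h import *
f=grab('wrist'); save(f,'w1.png'); W=cloud(f).reshape(-1,3)
g=grab('side'); save(g,'s2.png')
cv2.imwrite('pics/c1.png',np.hstack([f['frame'],cv2.resize(g['frame'][150:330,200:440],(560,420))])[::1,:,::-1][:, :, :])
im=cv2.imread('pics/c1.png'); cv2.imwrite('pics/c1.png',cv2.resize(im,(800,300)))
for nm,c,lo,hi in(('tab',(523.8,74),85,99),('screw',(539.3,197.2),100,112)):
    Q=W[(W[:,2]>lo)&(W[:,2]<hi)&(np.hypot(W[:,0]-c[0],W[:,1]-c[1])<32)]
    if len(Q)>4: print(nm,len(Q),Q.mean(0),cv2.minAreaRect(Q[:,:2].astype(np.float32)))
```

```text
tab 434 [524.44556698  79.04010939  92.5547258 ] ((523.75439453125, 75.7613296508789), (12.333154678344727, 50.08977508544922), 83.27355194091797)
screw 1531 [539.43867047 198.24575539 107.21770704] ((539.1754150390625, 197.86659240722656), (44.291507720947266, 12.056292533874512), 54.40536117553711)
```

View pics/c1.png

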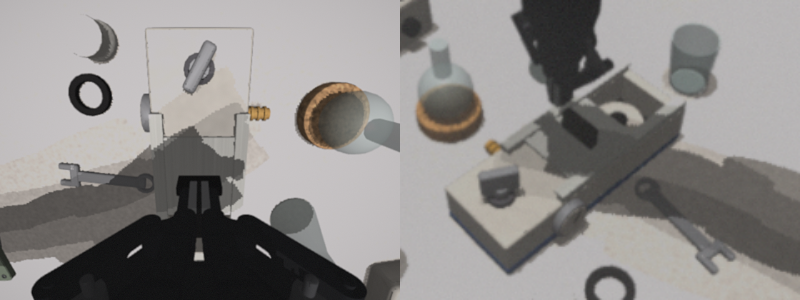

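The wrist view shows the closed fingers at about (198,215), just on the +y side of the tab. The wing is at (200,67) and the way down is clear.

>>> arm_command(
  increments=[
    [[0,0,-35],[0,0,0],0],
    [[0,0,-65],[0,0,0],0],
    [[0,0,-75],[0,0,0],0],
    [[0,0,-75],[0,0,0],0],
    [[-0.6,-5,-75],[0,0,0],0],
    [[-1.2,-10,-75],[0,0,0],0],
    [[-1.9,-15,-75],[0,0,0],0],
    [[-2.5,-20,-75],[0,0,0],0],
  ],
)

```text
clock: 2.87
ee_pos: [526.4, 85.5, 77.5]
tcp_rot: [3.14, -0.001, 1.444]
ft_force: [-0.2, 3.0, 1.4]
opening: 0.1
```

>>> arm_command(
  increments=[
    [[-0.9,-7,0],[0,0,0],0],
    [[-1.8,-14,0],[0,0,0],0],
    [[-2.6,-21,0],[0,0,0],0],
    [[-3.5,-28,0],[0,0,0],0],
    [[-4.4,-35,0],[0,0,0],0],
    [[-5.3,-42,0],[0,0,0],0],
    [[-6.1,-49,0],[0,0,0],0],
    [[-6.7,-54,0],[0,0,0],0],
  ],
)

```text
clock: 3.53
ee_pos: [518.9, 31.0, 76.2]
tcp_rot: [-3.141, 0.0, 1.444]
ft_force: [1.3, 1.9, 1.9]
opening: 0.1
```

>>> arm_command(
  increments=[
    [[-0.2,-2,0],[0,0,0],0],
    [[-0.5,-4,0],[0,0,0],0],
    [[-0.7,-6,0],[0,0,0],0],
    [[-1,-8,0],[0,0,0],0],
    [[-1.1,-9,0],[0,0,0],0],
    [[-1.3,-10,0],[0,0,0],0],
    [[-1.3,-10,0],[0,0,0],0],
    [[-1.3,-10,0],[0,0,0],0],
  ],
)

```text
clock: 4.2
ee_pos: [517.7, 21.9, 76.2]
tcp_rot: [-3.141, 0.0, 1.445]
ft_force: [0.5, 0.3, 0.5]
opening: -0.0
```

>>> arm_command(
  increments=[
    [[-0.1,-1,0],[0,0,0],0],
    [[-0.2,-2,0],[0,0,0],0],
    [[-0.4,-3,0],[0,0,0],0],
    [[-0.5,-4,0],[0,0,0],0],
    [[-0.6,-5,0],[0,0,0],0],
    [[-0.8,-6,0],[0,0,0],0],
    [[-0.8,-6,0],[0,0,0],0],
    [[-0.8,-6,0],[0,0,0],0],
  ],
)

```text
clock: 4.87
ee_pos: [517.5, 19.6, 76.3]
tcp_rot: [3.141, -0.005, 1.448]
ft_force: [0.1, 23.5, -2.4]
opening: -0.3
```

The cover met the stop at 23.5 N, which agrees with the expected home at y ≈ 20. Next I back off, lift and go over the screw.

>>> arm_command(
  increments=[
    [[0.5,5,0],[0,0,0],0],
    [[2,15,0],[0,0,0],0],
    [[2,15,30],[0,0,0],0],
    [[3,20,70],[0,0,-5],0],
    [[8,55,84],[0,0,-11],30],
    [[12,95,84],[0,0,-17],50],
    [[17,135,84],[0,0,-23],50],
    [[22,172,84],[0,0,-28.3],50],
  ],
)

```text
clock: 5.53
ee_pos: [538.9, 190.8, 160.8]
tcp_rot: [3.141, -0.001, 0.946]
ft_force: [-0.8, -0.0, -0.2]
opening: 48.1
```

>>> arm_command(
  increments=[
    [[0,10,0],[0,0,0],50],
    [[0,10,0],[0,0,0],50],
    [[0,10,0],[0,0,0],50],
    [[0,10,0],[0,0,0],50],
    [[0,10,0],[0,0,0],50],
    [[0,10,0],[0,0,0],50],
    [[0,10,0],[0,0,0],50],
    [[0,10,0],[0,0,0],50],
  ],
)

```text
clock: 6.2
ee_pos: [539.1, 197.6, 160.3]
tcp_rot: [-3.142, -0.0, 0.95]
ft_force: [-0.8, 0.1, 0.3]
opening: 49.9
```

Run:
```python
from h import *
s=env.get_state(); print(s['ee_pos'],s['tcp_rot'],s['opening'],s['q'])
f=grab('wrist');g=grab('side');t=grab('top')
cv2.imwrite('pics/c2.png',cv2.resize(np.hstack([f['frame'],cv2.resize(g['frame'][150:330,200:440],(560,420))])[:,:,::-1],(800,300)))
for n,F in(('wrist',f),('side',g),('top',t)):
  W=cloud(F).reshape(-1,3)
  for nm,c,lo,hi,r in(('tab',(515,4),85,99,32),('screw',(539.2,197.7),95,111,30)):
    Q=W[(W[:,2]>lo)&(W[:,2]<hi)&(np.hypot(W[:,0]-c[0],W[:,1]-c[1])<r)]
    if len(Q)>4: print(n,nm,len(Q),cv2.minAreaRect(Q[:,:2].astype(np.float32)))
```

```text
[539.10172911 197.58687384 160.33773603] [-3.14154233e+00 -5.32347175e-05  9.50268060e-01] 49.86870897262889 [-0.37866113  0.79406626 -0.05586151  1.57750889  0.05703831  0.77159105
 -1.07927224]
wrist tab 400 ((525.9864501953125, 3.8181819915771484), (14.51207447052002, 26.347776412963867), 83.73458862304688)
wrist screw 946 ((539.6885986328125, 198.40350341796875), (43.96415710449219, 11.616989135742188), 54.25699234008789)
side tab 160 ((513.6657104492188, 4.737648010253906), (14.378886222839355, 49.09125518798828), 85.5798110961914)
side screw 211 ((539.0031127929688, 197.83804321289062), (43.599483489990234, 13.709050178527832), 55.18639373779297)
top tab 99 ((515.4691162109375, 3.1334118843078613), (12.165873527526855, 48.778812408447266), 83.03817749023438)
```

View pics/c2.png

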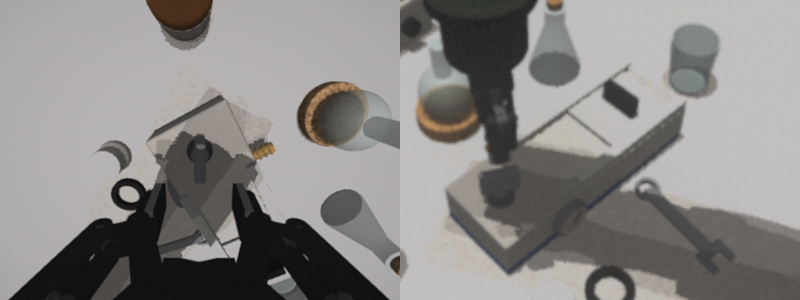

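The side view shows the cover closed over the compartment, with the tab at (620,98). The wrist view shows the wing at (200,155), centred between the open fingers. The measured tab-to-screw distance is 196 mm against an expected 195.

>>> arm_command(
  increments=[
    [[0,0,-30],[0,0,0],50],
    [[0,0,-60],[0,0,0],50],
    [[0,0,-76],[0,0,0],50],
    [[0,0,-76],[0,0,0],50],
    [[0,0,-76],[0,0,0],10],
    [[0,0,-76],[0,0,0],8],
    [[0,0,-76],[0,0,0],8],
    [[0,0,-76],[0,0,0],8],
  ],
)

```text
clock: 7.02
ee_pos: [540.1, 197.9, 85.9]
tcp_rot: [3.139, -0.002, 0.951]
ft_force: [4.4, -3.3, 6.5]
opening: 10.7
```

>>> arm_command(
  increments=[
    [[0,0,0],[0,0,0],0],
    [[0,0,0],[0,0,0],0],
    [[0,0,0],[0,0,0],0],
    [[0,0,0],[0,0,0],0],
    [[0,0,0],[0,0,0],0],
    [[0,0,0],[0,0,0],0],
    [[0,0,0],[0,0,0],0],
    [[0,0,0],[0,0,0],0],
  ],
)

```text
clock: 7.68
ee_pos: [540.2, 197.8, 85.8]
tcp_rot: [3.139, -0.002, 0.95]
ft_force: [2.1, -2.0, 7.1]
opening: 11.0
```

>>> arm_command(
  increments=[
    [[0,0,1.5],[0,0,0],0],
    [[0,0,1.5],[0,0,-7],0],
    [[0,0,1.5],[0,0,-14],0],
    [[0,0,1.5],[0,0,-21],0],
    [[0,0,1.5],[0,0,-28],0],
    [[0,0,1.5],[0,0,-35],0],
    [[0,0,1.5],[0,0,-42],0],
    [[0,0,1.5],[0,0,-48],0],
  ],
)

```text
clock: 8.35
ee_pos: [540.7, 196.9, 86.1]
tcp_rot: [3.14, -0.003, 0.106]
ft_force: [12.8, -7.8, -20.7]
opening: 10.7
```

```bash
python3 -c "
from h import *
s=env.get_state(); print({k:np.round(s[k],3) for k in ('ee_pos','tcp_rot','ft_force','ft_torque','opening','q')})"
```

```text
{'ee_pos': array([540.671, 196.909,  86.058]), 'tcp_rot': array([ 3.14e+00, -3.00e-03,  1.06e-01]), 'ft_force': array([ 12.841,  -7.846, -20.68 ]), 'ft_torque': array([-1.508, -2.807,  0.049]), 'opening': np.float64(10.682), 'q': array([-0.493,  0.916,  0.175,  1.639, -0.241,  0.605, -1.652])}
```

>>> arm_command(
  increments=[
    [[0.5,-0.3,-0.5],[0,0,-2],0],
    [[1,-0.5,-0.7],[0,0,-4],0],
    [[1,-0.5,-0.7],[0,0,-6],0],
    [[1,-0.5,-0.7],[0,0,-8],0],
    [[1,-0.5,-0.7],[0,0,-10],0],
    [[1,-0.5,-0.7],[0,0,-11],0],
    [[1,-0.5,-0.7],[0,0,-11],0],
    [[1,-0.5,-0.7],[0,0,-11],0],
  ],
)

```text
clock: 9.02
ee_pos: [540.8, 196.6, 85.9]
tcp_rot: [3.141, -0.002, -0.08]
ft_force: [4.5, -7.2, -3.0]
opening: 10.9
```

```bash
python3 -c "
from h import *
s=env.get_state(); print({k:np.round(s[k],3) for k in ('ee_pos','tcp_rot','ft_force','ft_torque','opening','q')})"
```

```text
{'ee_pos': array([540.845, 196.609,  85.922]), 'tcp_rot': array([ 3.141e+00, -2.000e-03, -8.000e-02]), 'ft_force': array([ 4.539, -7.161, -3.039]), 'ft_torque': array([-1.397, -0.932, -0.02 ]), 'opening': np.float64(10.938), 'q': array([-0.516,  0.922,  0.223,  1.638, -0.308,  0.615, -1.776])}
```

>>> arm_command(
  increments=[
    [[0,-0.3,0],[0,0,-1],0],
    [[0,-0.5,0],[0,0,-2],0],
    [[0,-0.5,0],[0,0,-3],0],
    [[0,-0.5,0],[0,0,-4],0],
    [[0,-0.5,0],[0,0,-5],0],
    [[0,-0.5,0],[0,0,-6],0],
    [[0,-0.5,0],[0,0,-6],0],
    [[0,-0.5,0],[0,0,-6],0],
  ],
)

```text
clock: 9.68
ee_pos: [540.9, 196.5, 86.0]
tcp_rot: [3.142, -0.002, -0.182]
ft_force: [3.4, -5.1, -2.5]
opening: 10.5
```

```bash
python3 -c "
from h import *
s=env.get_state(); print({k:np.round(s[k],3) for k in ('ee_pos','tcp_rot','ft_force','ft_torque','opening','q')})"
```

```text
{'ee_pos': array([540.872, 196.49 ,  85.968]), 'tcp_rot': array([ 3.142e+00, -2.000e-03, -1.820e-01]), 'ft_force': array([ 3.371, -5.083, -2.546]), 'ft_torque': array([-1.195, -0.991,  1.556]), 'opening': np.float64(10.543), 'q': array([-0.529,  0.925,  0.25 ,  1.639, -0.345,  0.619, -1.845])}
```

Torque of 1.56 N m at yaw −10.4° means the screw has seated; the box yaw estimate was −7.2°. Next I back off to tool yaw ≈ 82.8°.

>>> arm_command(
  increments=[
    [[0,0,0],[0,0,3],0],
    [[0,0,0],[0,0,10],0],
    [[0,0,0],[0,0,17],0],
    [[0,0,0],[0,0,24],0],
    [[0,0,0],[0,0,31],0],
    [[0,0,0],[0,0,38],0],
    [[0,0,0],[0,0,45],0],
    [[0,0,0],[0,0,50],0],
  ],
)

```text
clock: 10.35
ee_pos: [540.5, 197.5, 85.9]
tcp_rot: [-3.142, -0.002, 0.696]
ft_force: [1.6, 2.6, -4.4]
opening: 10.4
```

>>> arm_command(
  increments=[
    [[0,0,0],[0,0,6],0],
    [[0,0,0],[0,0,13],0],
    [[0,0,0],[0,0,20],0],
    [[0,0,0],[0,0,27],0],
    [[0,0,0],[0,0,34],0],
    [[0,0,0],[0,0,40],0],
    [[0,0,0],[0,0,43.4],0],
    [[0,0,0],[0,0,43.4],0],
  ],
)

```text
clock: 11.02
ee_pos: [539.6, 198.0, 85.9]
tcp_rot: [-3.141, -0.002, 1.452]
ft_force: [-5.2, 4.7, 0.7]
opening: 10.7
```

Run:
```python
from h import *
s=env.get_state(); print({k:np.round(s[k],3) for k in ('ee_pos','tcp_rot','ft_force','ft_torque','opening','q')})
f=grab('wrist');g=grab('side');t=grab('top')
cv2.imwrite('pics/c3.png',cv2.resize(np.hstack([f['frame'],cv2.resize(g['frame'][150:330,200:440],(560,420))])[:,:,::-1],(800,300)))
for n,F in(('wrist',f),('side',g),('top',t)):
  W=cloud(F).reshape(-1,3)
  for nm,c,lo,hi,r in(('tab',(515,4),85,99,32),('screw',(539.8,197.2),76,111,27)):
    Q=W[(W[:,2]>lo)&(W[:,2]<hi)&(np.hypot(W[:,0]-c[0],W[:,1]-c[1])<r)]
    if len(Q)>4: print(n,nm,len(Q),cv2.minAreaRect(Q[:,:2].astype(np.float32)))
```

```text
{'ee_pos': array([539.589, 197.963,  85.907]), 'tcp_rot': array([-3.141e+00, -2.000e-03,  1.452e+00]), 'ft_force': array([-5.242,  4.726,  0.666]), 'ft_torque': array([1.016, 1.093, 0.   ]), 'opening': np.float64(10.731), 'q': array([-0.313,  0.908, -0.184,  1.632,  0.247,  0.624, -0.749])}
wrist screw 3385 ((538.7625732421875, 199.2643585205078), (37.1918830871582, 37.450416564941406), 40.10271072387695)
side tab 157 ((514.1651611328125, 4.479625225067139), (14.032513618469238, 49.27405548095703), 85.59111022949219)
side screw 195 ((537.03759765625, 202.69810485839844), (35.02692413330078, 27.096351623535156), 39.221038818359375)
top tab 101 ((515.49755859375, 3.446084976196289), (12.049335479736328, 48.807987213134766), 82.6058349609375)
```

View pics/c3.png

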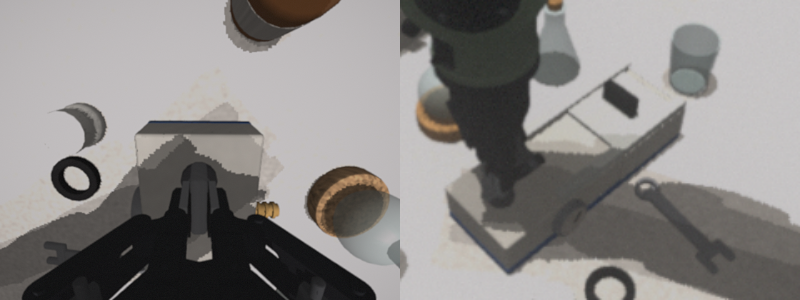

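The wrist view shows the wing at (198,195) between the fingers, lying along the box's length. The cover is still closed. Next I measure the wing angle against the box.

Run:
```python
from h import *
f=grab('wrist'); W=cloud(f); P=W.reshape(-1,3); I=f['frame'].reshape(-1,3).mean(1)
m=(P[:,2]>104)&(P[:,2]<111)&(np.hypot(P[:,0]-539.5,P[:,1]-198)<26)
Q=P[m]; print(len(Q),cv2.minAreaRect(Q[:,:2].astype(np.float32)),np.percentile(I[m],[5,50,95]))
for th in(35,45,55):
    q=P[m&(I>th)]
    if len(q)>20:
        r=cv2.minAreaRect(q[:,:2].astype(np.float32)); w=q[:,:2]-q[:,:2].mean(0); v=np.linalg.svd(w,full_matrices=False)[2][0]; print(th,len(q),r,np.degrees(np.arctan2(v[1],v[0]))%180)
# box end/side edges: top-plane points z 57..64 near solid end
q=P[(P[:,2]>57)&(P[:,2]<63)]; q=q[np.hypot(q[:,0]-540,q[:,1]-198)<90]
print('box',cv2.minAreaRect(q[:,:2].astype(np.float32)))
u,v=proj(f,[[539.5,198,108]])[0].astype(int); print(u,v)
c=f['frame'][max(0,v-90):v+90,u-90:u+90,::-1]; cv2.imwrite('pics/c4.png',cv2.resize(np.clip(c*1.8,0,255).astype(np.uint8),(540,540)))
```

```text
2236 ((538.585693359375, 199.15284729003906), (37.377384185791016, 36.97645950317383), 40.105140686035156) [20.         56.33333333 59.        ]
35 1982 ((538.585693359375, 199.15284729003906), (37.377384185791016, 36.97645950317383), 40.105140686035156) 83.03967376412645
45 1905 ((538.585693359375, 199.15284729003906), (37.377384185791016, 36.97645950317383), 40.105140686035156) 82.97751351877075
55 1477 ((538.1250610351562, 198.47430419921875), (40.91522979736328, 29.153371810913086), 56.5041618347168) 82.4290440370419
box ((531.2525634765625, 174.1910400390625), (130.26197814941406, 118.4098129272461), 82.50698852539062)
279 294
```

View pics/c4.png

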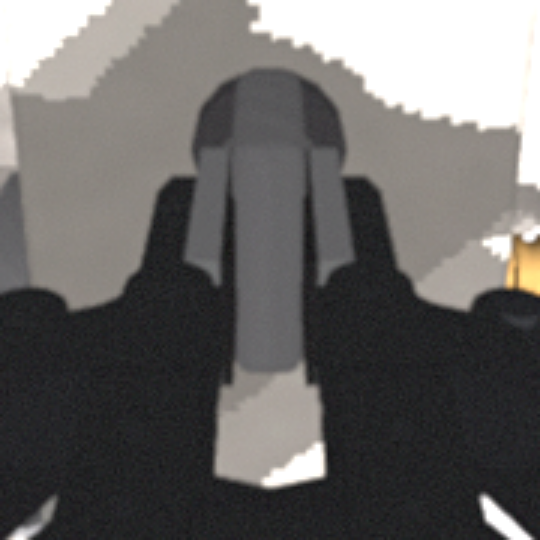

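The crop shows the wing held between both pads (about x 200–350, y 145–370). The fitted wing angle is about 82.9° and the box axis about 82.6–82.8°, so the screw is a quarter turn from seated. I'm handing in.

```bash
python3 -c "
from h import *
print(env.hand_in()); s=env.get_state(); print(s['clock'],s['opening'],s['tcp_rot'],s['ft_force'])"
```

```text
the job is handed in; nothing more can be done
None
the job is handed in; nothing more can be done
```

The cover is fully closed, and the bleed screw was seated, backed off a quarter turn and is still held in the fingers. I handed the job in shortly after 11 s on the robot's clock; the limit is 54 s.

- **Cover:** I pushed it by its tab until it met the stop at 23.5 N. The tab then measured 196 mm from the screw axis, against 195 mm expected, and had not moved when checked again after the screw turns.
- **Seating the screw:** I gripped the wing and turned it about 62° clockwise until the torque rose to 1.56 N m. The tool ended at about −10.4°, while the wing should seat at −7.2°. I put that 3° down to give in the grip.
- **Backing off:** the wing then measured about 82.9° and the box's long axis 82.6–82.8°, so it is within about 1° of a quarter turn. The fingers were holding it at 10.7 mm opening, against its stated 12 mm, with about 7 N left on the wrist.
- **Surroundings:** the glassware and other things I could see looked undisturbed in the later camera views. I did not measure their positions again.

The state could not be read after handing in, so the checks above are from just before it.

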